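# Open the child-safe dishwasher-tablet box

## Robot

A 7-joint arm with a two-finger parallel gripper is mounted at the origin on the work surface; the furniture and walls round the work are solid. World frame = base frame: x ahead of the robot, y to its left, z up, the work surface at z = 0. Lengths are in m, angles in rad, forces in N, time in s.
With the tool pointing down it reaches from about 0.4 to 0.875 m from the base axis. Payload 6.5 kg.
Tool frame: the origin (TCP) lies midway between the tips of the shut fingers; the grasp point (between the pads) lies 19 mm behind it; z points along the fingers, y is the line along which they close (so a half turn about z gives the same grasp; the last joint's range is limited). The gripper opens to 85 mm and grips with 20 to 120 N. Pads are 22 mm wide; open, the fingers measure 114 mm over their backs; the gripper's body (76 mm by 85 mm) begins 54 mm behind the grasp point. The pads swing forward as they close: fully open they stand 13 mm farther back than shut.
Start: joints at [-1.17, 0.536, -0.004, 1.538, 0.003, 1.067, -0.071], TCP at [0.293, 0.58, 0.231] pointing down, gripper open.
Joint ranges: [-2.7, 2.7], [-0.37, 2.16], [-1.27, 1.26], [0.24, 2.4], [-1.31, 4.45], [0.19, 1.91], [-2.76, 2.76]. Speed limits (rad/s): [2.39, 2.39, 3.14, 3.14, 3.14, 3.14, 3.14].

## Interface

Orientations are given as a rotation vector (axis times angle).
In Python, from plant import r, vision, job gives the robot as it stands.
- The arm moves only by the tool apply_moves, never from a script. Its argument "deltas" is one flat list of numbers, 7 for each row, row after row: the shift along the tool's x, y, z in units of 10 cm (1.0 is 10 cm), then the turn, a rotation vector about the tool's x, y, z in units of 60 degrees (1.0 is 60 degrees), then the closure, from 0 (fully open) to 1 (shut). A call has 1 to 8 rows; each row is the pose to reach, as a shift and turn from the pose commanded when the call began, along the tool's axes at that moment; what a row does not reach only later rows make up. A row lasts 1/8 s, in which the tool goes at most 62.5 mm and 10.7 degrees, less where a joint would pass 70% of its speed; a pose out of reach is approached as far as the arm can. A call with a number of a shift or a turn outside -1 to 1 is refused whole. A call with a gripper value outside its range is refused whole. The fingers move at their own pace and stop on an object; "newtons" is the grip in N (left out, the last holds). Time passes only in rows, so rows that repeat a pose let the fingers close. It gives the time, the measured TCP pose, the force, the opening and the grip force at its end, in the units of the state.
- r.sense(): the state, without advancing time (a new reading comes with each control period).
- vision.grab_frame(name): name is "scene" or "top"; returns (picture, depth): 400x640x3 uint8, red, green, blue; 400x640 float32, m along the optical axis (not along the pixel's ray), 0 where there is no reading.
- vision.calibration(name): a dict with "fx", "fy", "cx", "cy" (pixels), "k1" (the pictures are not rectified: a ray, as slopes to the right and down, at radius r is drawn at 1 + k1 r^2 times it, then the intrinsics apply), "T" (4x4, takes a point from camera to world coordinates). Camera axes: x right, y down, z forward; pixel columns grow to the right and rows downward; lengths in m; the calibration is good to about 2 mm. A picture is of the moment at which its call begins. calibration takes no time and is no camera call.
- job.finish_job(): hands the job in; it is judged then, once.
Trained networks look in the newest picture that a camera, given by its name, has taken for a name from the list of things; names that differ only in an ending like _2 or _b are one class to them, and where a whole thing is asked for, a point or a joint stands for the part that bears it (a point fixed in the world has none). Each returns a list of dicts, best first, with "p" (0 to 1); they miss things now and then, are a little off and sometimes report something else, mostly with a low value. They report only what shows in the picture. A call takes as long as a camera call.
- vision.spot_in(camera, query): "bbox" ([left, top, right, bottom] in pixels, round what is visible of it).
- vision.trace(camera, query): "pixels" (400x640 bool, what is visible of it) and "bbox" ([left, top, right, bottom] in pixels, round what is visible of it).
The state is a dict: "time_s": time; "q": joint angles; "qd": joint speeds; "joint_efforts": joint torques, N m; "ee_pos": TCP position; "tool_rot": TCP orientation; "ft_force": force on the tool from outside, world axes, zero at the start; "moment": the same for the moment, N m; "gripper_width": finger opening in m; "finger_force": force on a finger pad.
Only numpy, scipy, OpenCV 4.12 (cv2) and the standard library are available. Lean on these libraries where they do the work, as an engineer would, in place of code of your own. Each camera call takes 0.05 s, during which the arm holds its last target. There are 200 camera calls.

## Task

Open the child-safe dishwasher-tablet box: turn its black wing knob a quarter turn anticlockwise, lift the wooden lid a little by its front lip until the hidden safety catch stops it, ease it back a few millimetres and push the catch's tab under the lip away from you, towards the back wall, so that the lid comes free. Do not force the catch: when it will not slide easily, the lid is held too high or too low. Swing the lid up until it stands open by itself, let go, and leave the cup, the mug and the jar beside the box undisturbed.

Things in the scene. Friction and masses are not known exactly. Their poses are not given: they have to be found in the camera images.
- box: white steel box of dishwasher tablets, 140 mm deep (x), 220 wide (y), 160 high, fixed to the worktop. Origin: centre of its underside; z up; its front faces its own -x (towards the sink, on the robot's left), its +y points away from the robot, towards the back wall
- box_hinge (a point): middle of the lid's hinge line, which runs along the box's y: at x +70, z 161 mm in the box frame; axes as the box
- lid (a joint): hinge of the lid, rad: 0 shut, grows as the front rises, stop at 1.75 (10 degrees past upright). The lid (0.4 to 0.65 kg) falls shut by itself below about 1.45 rad and falls open beyond
- lid_lip (a point): middle of the wooden lid's lower front edge; moves with the lid, x, y, z as the box when shut (then at x -110, z 161 mm of the box frame). Lid 180 mm from hinge to front edge, 230 wide, 14 thick, overhanging the box front by 40 mm. Closed fingertips pointing 45 degrees forward and down can hook 14 mm behind and below this edge anywhere along it and lift; it weighs 2.5 to 4 N there
- knob (a joint): quarter-turn knob, rad: 0 locked (start 0 to 0.2), grows anticlockwise seen from above, stop at 1.45; the lid is unlocked beyond 1.2. It stays where it is left (0.06 N m of friction)
- knob_grip (a point): grip point of the black wing knob on the lid, 105 mm in front of the hinge line, 28 mm above the lid's top. Wing 44 mm long (this point's x, = box x when locked), 12 wide (y), 26 high with its top 3 mm above this point; a disc 37 mm across, 7 high, at its foot
- catch: hidden safety catch on the lid: a steel rod along y, 158 mm in front of the hinge, 2 to 8 mm under the lid, that slides 16 mm along +y against a spring (1.2 to 3 N) and springs back, with a hook (toe) 146 mm in front of the hinge and a push tab. Origin on the hinge line, axes of the lid. It is spoiled if over 25 N bear on it (tab included), from fingers or, through the lid, from the strike
- tab_middle (a point): place under the lip (12 mm behind its edge, 14 mm below the lid's underside, at the lid's middle) about which the catch's black push tab may sit: the tab, 18 mm along x, 8 along y, hanging 25 mm below the underside, is clamped anywhere within 28 mm along y of this point and hides under the lip: find it by sliding along the lip from the robot's side towards +y. Moves with the lid
- strike_middle (a point): mean place of the strike plate on the box front, 10 mm proud, under whose roof the toe hooks. Set by hand, it sits up to 5 mm higher or lower, unseen. Shut, a sill blocks the toe. The roof stops the lid with the lip raised 16 mm (10 to 22); its rim, turned down 2.5 mm, also blocks the toe there. With the lip eased 3 to 8 mm (best 5) below the stop the toe slides, and is out after 11 mm
- cup_white: plain white cup, 68x87x67 mm, on the worktop between the box and the sink; origin: near the centre of its underside, z up; leave it alone
- flower_mug: white mug with green flowers, 82x112x94 mm, on the worktop behind the box's hinge side; origin: near the centre of its underside, z up; leave it alone
- tea_jar: glass jar with a tied paper cap, 99x99x170 mm, by the back wall behind the tap lever; origin: centre of its underside, z up; leave it alone

How it is judged:
On the way, in this order (a step that is already met when the one before it is completed fails the run):
1. the wing knob is turned to its open position (beyond 1.2 rad) with the lid still down (value of joint knob above 1.2 rad and value of joint lid below 0.03 rad), for 0.1 s.
2. with the lid raised only slightly (less than 0.16 rad), the catch is pushed aside by 10.5 mm or more (value of joint lid between 0.005 and 0.16 rad and y of catch in the frame of lid_lip above 0.0105 m).
At the end, for the whole second after the job is handed in: the lid stands open at rest, 1.6 rad or more from shut, and the knob is still in its open position (beyond 1.1 rad) (value of joint lid above 1.6 rad and velocity of joint lid below 0.05 rad/s and value of joint knob above 1.1 rad); the robot touches nothing.
It fails at once if the catch is forced: more than 25 N bear on it (contact force between catch and anything else above 25 N).
It fails at once if the cup, the mug or the jar is moved more than 15 mm or tipped (distance of any of cup_white, flower_mug, tea_jar from where it was at the start of the episode above 0.015 m or angle between any of cup_white, flower_mug, tea_jar's own z axis and vertical above 0.25 rad).
It also fails if it takes over 72 s, if anything falls off the work surface, if the arm or the gripper's body presses on something with over 40 N, if the wrist force passes 120 N, or if a joint passes its speed limit or range.

## Working session

There is one attempt and no reset: what is moved stays moved. The work goes in short steps, Python scripts to look and compute and a tool call to move; the robot and the scene stay as the last step left them, time stands still between calls to the robot, and variables do not carry over. Pictures are saved under pics/ and viewed, at most 10 in all, crops included, and the job is handed in when it is done.

Besides the shell and the picture viewer there is one more tool, called after "Request:" by a JSON object that holds its "method" and its "body". apply_moves: Moves the arm, as the interface text tells. Shifts and turns lie within -1 to 1; 1 stands for 10 cm of shift or 60 degrees of turn. Its arguments: {"type":"object","properties":{"deltas":{"type":"array","items":{"type":"number","minimum":-1,"maximum":1}},"newtons":{"type":"number"}},"required":["deltas"]}

```bash
ls; mkdir -p pics; cat > h.py <<'E'
import numpy as np, cv2
from scipy.spatial.transform import Rotation as R
from plant import r, vision, job
def pts(cam, uv, depth):
    c=vision.calibration(cam); K=np.array([[c['fx'],0,c['cx']],[0,c['fy'],c['cy']],[0,0,1]])
    uv=np.atleast_2d(np.array(uv,float))
    n=cv2.undistortPoints(uv.reshape(-1,1,2),K,np.array([c['k1'],0,0,0,0.])).reshape(-1,2)
    z=np.broadcast_to(depth,(len(uv),))
    P=np.c_[n*z[:,None],z]; return P@c['T'][:3,:3].T+c['T'][:3,3]
def cloud(cam,mask,d):
    v,u=np.nonzero(mask&(d>0)); return pts(cam,np.c_[u,v],d[v,u])
E
python3 - <<'E'
from h import *
for c in('scene','top'):
    im,d=vision.grab_frame(c); cv2.imwrite(f'pics/{c}0.png',im[:,:,::-1]); np.save(f'{c}d.npy',d)
    print(c,np.round(vision.calibration(c)['T'],2).tolist())
    for q in('box','lid','knob','cup_white','flower_mug','tea_jar'):
        t=vision.trace(c,q)
        if t:
            P=cloud(c,t[0]['pixels'],d); np.save(f'{c}_{q}.npy',t[0]['pixels'])
            print(q,round(t[0]['p'],2),np.round(t[0]['bbox']),np.round(np.median(P,0),3) if len(P) else 0,np.round(np.percentile(P,[2,98],axis=0),3).tolist() if len(P) else 0)
print(r.sense())
E
```

```text
pics
scene [[-0.99, -0.1, 0.04, 0.54], [-0.11, 0.86, -0.49, 0.4], [0.01, -0.49, -0.87, 1.05], [0.0, 0.0, 0.0, 1.0]]
box 0.65 [282. 143. 377. 225.] [ 0.584 -0.144  0.174] [[0.473, -0.26, 0.013], [0.695, -0.074, 0.181]]
lid 0.66 [279. 140. 377. 211.] [ 0.587 -0.162  0.174] [[0.472, -0.268, 0.164], [0.701, -0.073, 0.182]]
knob 0.46 [322. 166. 334. 183.] [ 0.583 -0.153  0.187] [[0.567, -0.175, 0.178], [0.599, -0.136, 0.207]]
cup_white 0.57 [364. 281. 394. 316.] [0.431 0.093 0.03 ] [[0.404, 0.066, 0.002], [0.463, 0.134, 0.068]]
flower_mug 0.83 [295. 122. 330. 147.] [ 0.667 -0.376  0.072] [[0.606, -0.406, 0.052], [0.706, -0.326, 0.095]]
tea_jar 0.59 [242. 266. 283. 317.] [0.697 0.142 0.148] [[0.665, 0.095, 0.006], [0.743, 0.167, 0.17]]
top [[0.06, -0.97, 0.23, 0.35], [-1.0, -0.06, 0.02, -0.14], [-0.01, -0.23, -0.97, 1.08], [0.0, 0.0, 0.0, 1.0]]
box 0.58 [296. 153. 388. 263.] [ 0.574 -0.175  0.174] [[0.469, -0.269, 0.052], [0.695, -0.079, 0.182]]
lid 0.87 [297. 157. 389. 260.] [ 0.577 -0.172  0.174] [[0.47, -0.267, 0.17], [0.696, -0.078, 0.182]]
knob 0.58 [325. 196. 346. 210.] [ 0.577 -0.15
[... 364 characters left out ...]
0.17]]
{'time_s': 0.7, 'q': array([-1.17021755,  0.53639766, -0.004428  ,  1.5379406 ,  0.00258692,
        1.06730714, -0.07119495]), 'qd': array([ 0.00038793,  0.00108736,  0.00142759,  0.00102014, -0.00086009,
       -0.0008427 , -0.00207224]), 'joint_efforts': array([ 8.44963233e-04, -5.83217311e+01,  1.04741380e+00, -2.59395736e+01,
        1.23569788e-02,  1.59344519e-03, -7.87991219e-07]), 'ee_pos': array([0.2924754 , 0.58044404, 0.23127527]), 'tool_rot': array([-7.26484149e-01, -3.05643513e+00,  7.36596608e-05]), 'ft_force': array([0.83870729, 0.07869013, 0.83043166]), 'moment': array([ 0.01946274, -0.00725504,  0.02870446]), 'finger_force': 0.0, 'gripper_width': 0.08571069703915625}
```

```bash
python3 - <<'E'
from h import *
for c in('top','scene'):
    d=np.load(c+'d.npy'); P=cloud(c,cv2.dilate(np.load(c+'_lid.npy').astype(np.uint8),np.ones((5,5)))>0,d)
    L=P[(P[:,2]>.166)&(P[:,2]<.186)]
    L=L[:,:2].astype(np.float32)
    H=cv2.minAreaRect(L); print(c,H, 'ztop',np.median(P[(P[:,2]>.166)&(P[:,2]<.186),2]))
    print(np.round(cv2.boxPoints(H),3).tolist())
    P=cloud(c,cv2.dilate(np.load(c+'_knob.npy').astype(np.uint8),np.ones((5,5)))>0,d)
    K=P[P[:,2]>.194]; print(len(K),K.mean(0),cv2.minAreaRect(K[:,:2].astype(np.float32)),K[:,2].max())
a=cv2.imread('pics/top0.png')[120:300,190:450]; b=cv2.imread('pics/scene0.png')[100:340,220:420]
cv2.imwrite('pics/a.png',np.hstack([cv2.resize(a,(400,277)).copy(),cv2.resize(b,(400,480))[:277]*0+cv2.resize(b,(400,277))]))
E
```

```text
top ((0.5851587653160095, -0.17426873743534088), (0.23065093159675598, 0.18460296094417572), 12.485578536987305) ztop 0.17357093586620148
[[0.453000009059906, -0.10899999737739563], [0.49300000071525574, -0.289000004529953], [0.7179999947547913, -0.23899999260902405], [0.6779999732971191, -0.05900000035762787]]
105 [ 0.5802017  -0.1570812   0.20312607] ((0.5810220241546631, -0.15712997317314148), (0.011923979967832565, 0.042203888297080994), 13.617166519165039) 0.20847540461443093
scene ((0.5860511064529419, -0.17223165929317474), (0.23054833710193634, 0.18552960455417633), 12.602314949035645) ztop 0.17426340315034816
[[0.453000009059906, -0.10700000077486038], [0.49399998784065247, -0.2879999876022339], [0.718999981880188, -0.23800000548362732], [0.6779999732971191, -0.05700000002980232]]
79 [ 0.58249762 -0.15350832  0.20348491] ((0.5827685594558716, -0.15600620210170746), (0.011993244290351868, 0.04335508495569229), 12.645414352416992) 0.208469430618772
```

View pics/a.png

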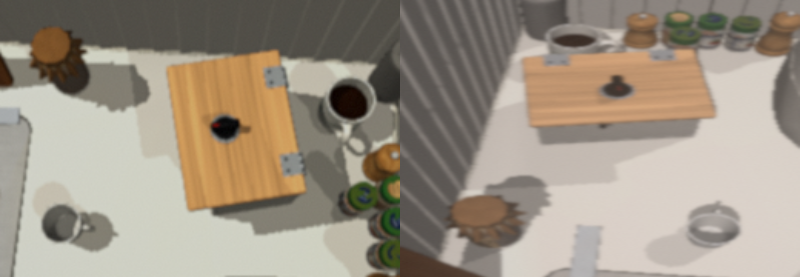

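View pics/scene0.png

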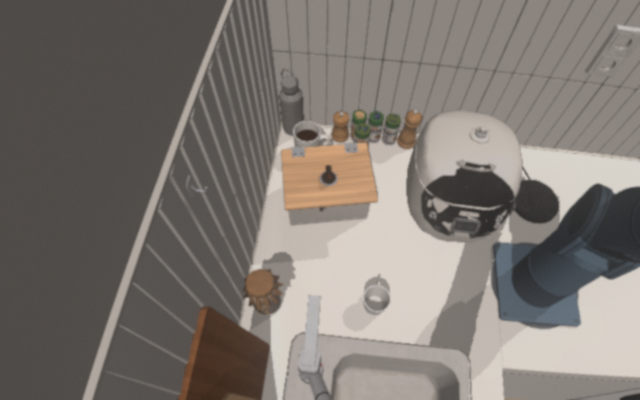

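```bash
cat >> h.py <<'E'
def go(p,rot,s=None):
    """rows numbers for tool target pose from current"""
    s=s or r.sense(); R0=R.from_rotvec(s['tool_rot'])
    d=R0.inv().apply(np.array(p)-s['ee_pos']); w=(R0.inv()*rot).as_rotvec()
    return np.round(np.r_[d/.1,w/np.radians(60)],3).tolist()
byaw=np.radians(12.5); bx=np.array([np.sin(byaw),-np.cos(byaw),0]); by=np.array([np.cos(byaw),np.sin(byaw),0]); zz=np.array([0,0,1.])
lip=np.array([.566,-.0855,.161])
def frame(y,z): return R.from_matrix(np.c_[np.cross(y,z),y,z])
E
python3 - <<'E'
from h import *
d=np.load('scened.npy')
v,u=np.mgrid[0:400,0:640]; W=np.zeros((400,640,3)); m=d>0; W[m]=cloud('scene',m,d)
for (a,b) in [(480,135),(470,220),(535,200),(310,360),(312,310),(262,280),(264,220),(290,90),(200,350)]: print((a,b),np.round(W[b,a],3))
ij=[(x,y) for y in range(200,220,2) for x in (316,319,321,323,326)]
for y in range(202,218,2): print(y,[np.round(W[y,x],3).tolist() for x in (317,320,322,324,328)])
im=cv2.imread('pics/scene0.png')
print(im[200:216,314:332].sum(2))
print(go([.582,-.158,.26],frame(by,-zz)))
E
```

```text
(480, 135) [ 0.219 -0.272  0.261]
(470, 220) [ 0.223 -0.089  0.155]
(535, 200) [-0.026 -0.253  0.02 ]
(310, 360) [0.571 0.282 0.184]
(312, 310) [0.579 0.183 0.193]
(262, 280) [0.699 0.123 0.168]
(264, 220) [ 0.758 -0.106  0.   ]
(290, 90) [ 0.72  -0.426  0.194]
(200, 350) [0.753 0.308 0.322]
202 [[0.602, -0.085, 0.174], [0.594, -0.085, 0.176], [0.59, -0.088, 0.172], [0.585, -0.089, 0.171], [0.575, -0.088, 0.175]]
204 [[0.601, -0.08, 0.174], [0.594, -0.081, 0.174], [0.589, -0.082, 0.173], [0.584, -0.081, 0.176], [0.574, -0.083, 0.174]]
206 [[0.601, -0.077, 0.168], [0.593, -0.078, 0.169], [0.589, -0.08, 0.166], [0.584, -0.08, 0.167], [0.574, -0.082, 0.166]]
208 [[0.606, -0.117, 0.085], [0.594, -0.081, 0.154], [0.589, -0.083, 0.151], [0.588, -0.121, 0.081], [0.577, -0.122, 0.081]]
210 [[0.606, -0.117, 0.074], [0.594, -0.083, 0.14], [0.589, -0.082, 0.141], [0.588, -0.12, 0.071], [0.577, -0.125, 0.066]]
212 [[0.606, -0.117, 0.063], [0.598, -0.118, 0.062], [0.593, -0.122, 0.056], [0.588, -0.123, 0.055], [0.577, -0.125, 0.054]]
214 [[0.606, -0.116, 0.053], [0.598, -0.12, 0.047], [0.593, -0.
[... 727 characters left out ...]
365 334 291 280 282 298 314 337 365 385 388 387 390 388]
 [381 388 386 387 370 317 255 222 240 286 315 339 366 387 393 396 397 396]
 [390 390 390 386 369 318 249 210 247 306 348 368 379 390 399 394 397 396]
 [391 387 389 385 369 334 278 254 277 336 374 383 392 393 394 396 391 397]
 [388 388 389 391 379 360 335 314 334 368 383 392 395 394 391 398 396 392]
 [390 385 388 390 386 381 371 368 380 389 392 390 393 393 390 394 392 393]
 [384 388 388 392 389 388 386 388 388 393 395 396 391 390 392 390 389 391]
 [388 384 388 388 390 392 390 393 392 392 395 390 392 391 390 391 391 389]
 [387 386 390 389 388 391 388 389 388 394 387 386 393 385 393 387 393 391]]
[-5.908, -5.292, -0.287, -0.0, 0.0, 0.846]
```

Request:
{"method": "apply_moves", "body": {"deltas": [-0.33,-0.3,-0.1,0,0,0,0.3,-0.66,-0.6,-0.2,0,0,0,0.3,-1,-0.9,-0.3,0,0,0,0.3]}}

```text
time_s: 1.08
ee_pos: [0.3417, 0.4538, 0.2616]
tool_rot: [0.726, 3.056, 0.0]
ft_force: [1.3, 0.1, 0.2]
gripper_width: 0.0599
finger_force: 0.0
```

Request:
{"method": "apply_moves", "body": {"deltas": [-0.33,-0.3,0,0,0,0,0.3,-0.66,-0.6,0,0,0,0,0.3,-1,-0.9,0,0,0,0,0.3]}}

```text
time_s: 1.45
ee_pos: [0.3906, 0.3284, 0.2616]
tool_rot: [0.726, 3.056, 0.001]
ft_force: [-0.0, 0.4, 0.2]
gripper_width: 0.06
finger_force: 0.0
```

Request:
{"method": "apply_moves", "body": {"deltas": [-0.33,-0.3,0,0,0,0,0.3,-0.66,-0.6,0,0,0,0,0.3,-1,-0.9,0,0,0,0,0.3]}}

```text
time_s: 1.82
ee_pos: [0.4394, 0.203, 0.2616]
tool_rot: [0.726, 3.056, 0.001]
ft_force: [1.1, 0.1, 0.6]
gripper_width: 0.0599
finger_force: 0.0
```

Request:
{"method": "apply_moves", "body": {"deltas": [-0.33,-0.3,0,0,0,0,0.3,-0.66,-0.6,0,0,0,0,0.3,-1,-0.9,0,0,0,0,0.3]}}

```text
time_s: 2.2
ee_pos: [0.4882, 0.0777, 0.2616]
tool_rot: [0.726, 3.056, 0.001]
ft_force: [0.2, 0.5, 0.3]
gripper_width: 0.0597
finger_force: 0.0
```

Request:
{"method": "apply_moves", "body": {"deltas": [-0.33,-0.3,0,0,0,0,0.3,-0.66,-0.6,0,0,0,0,0.3,-1,-0.9,0,0,0,0,0.3]}}

```text
time_s: 2.58
ee_pos: [0.537, -0.0476, 0.2616]
tool_rot: [0.726, 3.056, 0.001]
ft_force: [0.6, 2.2, 0.2]
gripper_width: 0.0599
finger_force: 0.0
```

Request:
{"method": "apply_moves", "body": {"deltas": [-0.33,-0.3,0,0,0,0.17,0.3,-0.66,-0.6,0,0,0,0.34,0.3,-0.91,-0.8,0,0,0,0.51,0.3,-0.91,-0.8,0,0,0,0.68,0.3,-0.91,-0.8,0,0,0,0.846,0.3,-0.91,-0.8,0,0,0,0.846,0.3]}}

```text
time_s: 3.32
ee_pos: [0.5819, -0.1586, 0.2613]
tool_rot: [1.964, 2.452, -0.0]
ft_force: [0.4, 0.7, -0.0]
gripper_width: 0.0596
finger_force: 0.0
```

```bash
python3 - <<'E'
from h import *
s=r.sense(); print({k:np.round(s[k],3) for k in('time_s','q','ee_pos','ft_force','gripper_width')})
print(go([.582,-.158,.187],frame(by,-zz)))
E
```

```text
{'time_s': np.float64(3.325), 'q': array([-0.187,  0.462,  0.522,  1.661, -0.254,  1.086,  0.629]), 'ee_pos': array([ 0.582, -0.159,  0.261]), 'ft_force': array([ 0.358,  0.672, -0.019]), 'gripper_width': np.float64(0.06)}
[0.006, 0.003, 0.743, -0.0, 0.0, 0.002]
```

Request:
{"method": "apply_moves", "body": {"deltas": [0,0,0.4,0,0,0,0.3,0,0,0.73,0,0,0,0.3,0,0,0.73,0,0,0,0.6,0,0,0.73,0,0,0,1,0,0,0.73,0,0,0,1,0,0,0.73,0,0,0,1], "newtons": 40}}

```text
time_s: 4.08
ee_pos: [0.5825, -0.1593, 0.1902]
tool_rot: [1.965, 2.449, 0.002]
ft_force: [-2.2, 0.8, 6.6]
gripper_width: 0.0109
finger_force: 42.4
```

Request:
{"method": "apply_moves", "body": {"deltas": [0,0,-0.02,0,0,-0.15,1,0,0,-0.02,0,0,-0.3,1,0,0,-0.02,0,0,-0.45,1,0,0,-0.02,0,0,-0.6,1,0,0,-0.02,0,0,-0.7,1]}}

```text
time_s: 4.7
ee_pos: [0.5838, -0.1585, 0.1908]
tool_rot: [0.95, 2.99, 0.002]
ft_force: [5.2, 0.2, -7.2]
gripper_width: 0.0109
finger_force: 40.5
```

Request:
{"method": "apply_moves", "body": {"deltas": [0,0,0,0,0,-0.15,1,0,0,0,0,0,-0.3,1,0,0,0,0,0,-0.45,1,0,0,0,0,0,-0.6,1,0,0,0,0,0,-0.63,1,0,0,0,0,0,-0.63,1]}}

```text
time_s: 5.45
ee_pos: [0.5841, -0.157, 0.1909]
tool_rot: [-0.066, 3.136, 0.002]
ft_force: [5.7, 2.2, -7.0]
gripper_width: 0.011
finger_force: 40.6
```

```bash
python3 - <<'E'
from h import *
s=r.sense(); print({k:np.round(s[k],3) for k in('time_s','q','ee_pos','ft_force','moment','gripper_width')})
y=R.from_rotvec(s['tool_rot']).apply([0,1,0]); print(np.arctan2(y[1],y[0])-byaw)
E
```

```text
{'time_s': np.float64(5.45), 'q': array([ 0.081,  0.504,  0.149,  1.711, -0.092,  0.93 ,  1.879]), 'ee_pos': array([ 0.584, -0.157,  0.191]), 'ft_force': array([ 5.685,  2.229, -7.036]), 'moment': array([ 0.783, -1.313,  0.042]), 'gripper_width': np.float64(0.011)}
1.3948943189065597
```

Request:
{"method": "apply_moves", "body": {"deltas": [0,0,0,0,0,0,0.5,0,0,0,0,0,0,0.5,0,0,-0.3,0,0,0,0.5,0,0,-0.8,0,0,0,0.5,0,0,-1,0,0,0,0.6,0,0,-1,0,0,0,1]}}

```text
time_s: 6.2
ee_pos: [0.5826, -0.1595, 0.2922]
tool_rot: [-0.062, 3.137, -0.002]
ft_force: [-0.1, 0.3, -0.2]
gripper_width: 0.0174
finger_force: 0.0
```

```bash
python3 - <<'E'
from h import *
im,d=vision.grab_frame('top'); t=vision.trace('top','knob')
P=cloud('top',cv2.dilate(t[0]['pixels'].astype(np.uint8),np.ones((5,5)))>0,d); K=P[P[:,2]>.194]
print(t[0]['p'],cv2.minAreaRect(K[:,:2].astype(np.float32)))
L=P[(P[:,2]>.16)&(P[:,2]<.18)]; print(len(L),np.median(L[:,2]) if len(L) else 0)
s=r.sense(); print(s['ee_pos'],s['q'])
T=frame(by,(bx-zz)/2**.5)
print(go(lip-.09*bx+.10*zz-.01*by,T)); print(go(lip-.09*bx+.10*zz-.01*by,frame(by,-zz)))
T2=frame(-by,(bx-zz)/2**.5); print(go(lip-.09*bx+.10*zz-.01*by,T2))
E
```

```text
Traceback (most recent call last):
IndexError: list index out of range
```

```bash
python3 - <<'E'
from h import *
s=r.sense(); print(s['ee_pos'],s['q'])
for y in (by,-by):
  print(go(lip-.09*bx+.10*zz-.01*by,frame(y,(bx-zz)/2**.5)))
print(go(lip-.09*bx+.10*zz-.01*by,frame(by,-zz)))
E
```

```text
[ 0.58119013 -0.15881438  0.28943228] [ 0.06800093  0.40150837  0.16751095  1.6132862  -0.07180501  1.13405215
  1.8636672 ]
[0.38, 1.607, 0.285, 0.52, -0.623, 1.257]
[0.38, 1.607, 0.285, 0.653, 0.544, -1.573]
[0.38, 1.607, 0.285, -0.001, -0.001, 1.33]
```

Request:
{"method": "apply_moves", "body": {"deltas": [0.1,0.4,0,0,0,0.17,1,0.2,0.8,0,0,0,0.34,1,0.2,1,0,0,0,0.5,1,0.2,1,0,0,0,0.66,1,0.2,1,0,0,0,0.83,1,0.2,1,0,0,0,1,1]}}

```text
time_s: 7.05
ee_pos: [0.5568, -0.0596, 0.2886]
tool_rot: [-1.523, -2.745, 0.003]
ft_force: [-0.1, -0.1, -0.1]
gripper_width: 0.0002
finger_force: 0.0
```

```bash
python3 - <<'E'
from h import *
im,d=vision.grab_frame('scene'); cv2.imwrite('pics/s1.png',im[:,:,::-1]); t=vision.trace('scene','knob')
if t:
  P=cloud('scene',cv2.dilate(t[0]['pixels'].astype(np.uint8),np.ones((5,5)))>0,d); K=P[P[:,2]>.196]
  print(t[0]['p'],len(K),cv2.minAreaRect(K[:,:2].astype(np.float32)) if len(K)>4 else 0)
s=r.sense(); print(s['ee_pos'],s['q'])
print(go(lip-.09*bx+.10*zz-.01*by,frame(by,(bx-zz)/2**.5)))
E
```

```text
[ 0.55688592 -0.05956529  0.28872671] [-0.22908671  0.3324458   0.32512556  1.73029033 -0.11648679  1.10066578
  0.69516752]
[0.613, 0.149, 0.278, 0.127, -0.743, 0.313]
```

Request:
{"method": "apply_moves", "body": {"deltas": [0.12,0.03,0.06,0.025,-0.15,0.063,1,0.24,0.06,0.11,0.05,-0.3,0.125,1,0.37,0.09,0.17,0.076,-0.45,0.19,1,0.5,0.12,0.22,0.1,-0.6,0.25,1,0.61,0.15,0.28,0.127,-0.743,0.313,1,0.61,0.15,0.28,0.127,-0.743,0.313,1]}}

```text
time_s: 7.9
ee_pos: [0.5369, 0.0042, 0.259]
tool_rot: [1.521, 1.924, -0.639]
ft_force: [0.7, 0.3, 0.4]
gripper_width: -0.0
finger_force: 0.0
```

```bash
python3 - <<'E'
from h import *
im,d=vision.grab_frame('scene'); cv2.imwrite('pics/s2.png',im[:,:,::-1])
s=r.sense(); print(s['ee_pos'],np.round(s['q'],2))
T=frame(by,(bx-zz)/2**.5)
print(go(lip-.09*bx+.10*zz-.01*by,T))
print(go(lip-.06*bx-.035*zz-.01*by,T)); print(go(lip+.006*bx-.035*zz-.01*by,T))
cv2.imwrite('pics/s2c.png',cv2.resize(im[60:340,220:500,::-1],(600,600)))
E
```

```text
[0.53731974 0.00148822 0.26055027] [-0.91  0.47  0.49  1.92  0.62  1.09 -0.6 ]
[-0.011, -0.008, 0.005, 0.002, 0.001, 0.008]
[0.732, -0.005, 1.171, 0.002, 0.001, 0.008]
[0.266, -0.01, 1.638, 0.002, 0.001, 0.008]
```

View pics/s2c.png

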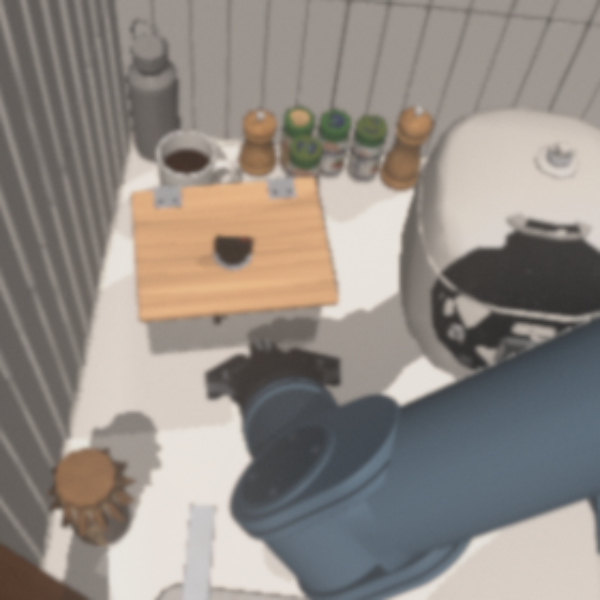

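Request:
{"method": "apply_moves", "body": {"deltas": [0.24,0,0.33,0,0,0,1,0.49,0,0.66,0,0,0,1,0.73,0,1,0,0,0,1,0.73,0,1,0,0,0,1], "newtons": 60}}

```text
time_s: 8.45
ee_pos: [0.5408, -0.0215, 0.139]
tool_rot: [1.536, 1.914, -0.641]
ft_force: [-1.1, -0.2, 0.8]
gripper_width: 0.0
finger_force: 0.0
```

```bash
cat > st.py <<'E'
from h import *
T=frame(by,(bx-zz)/2**.5); s=r.sense(); d=s['ee_pos']-lip
print('t',round(s['time_s'],2),'box-frame mm: behind %.1f along %.1f up %.1f'%tuple(1000*np.array([d@bx,d@by,d[2]])),'F bx,by,z',np.round([s['ft_force']@bx,s['ft_force']@by,s['ft_force'][2]],1),'q',np.round(s['q'],2))
E
cat > st2.py <<'E'
E
python3 - <<'E'
exec(open('st.py').read())
print(go(lip-.06*bx-.035*zz-.01*by,T)); print(go(lip+.006*bx-.035*zz-.01*by,T))
E
```

```text
t 8.45 box-frame mm: behind -67.9 along -10.7 up -22.0 F bx,by,z [-0.  -1.2  0.8] q [-0.85  0.69  0.48  1.98  0.64  0.84 -0.73]
[0.037, 0.008, 0.148, -0.003, 0.001, 0.001]
[-0.43, 0.008, 0.615, -0.003, 0.001, 0.001]
```

Request:
{"method": "apply_moves", "body": {"deltas": [0.04,0,0.15,0,0,0,1,-0.1,0,0.3,0,0,0,1,-0.25,0,0.44,0,0,0,1,-0.36,0,0.55,0,0,0,1,-0.43,0,0.615,0,0,0,1,-0.43,0,0.615,0,0,0,1,-0.43,0,0.615,0,0,0,1]}}

```text
time_s: 9.32
ee_pos: [0.5586, -0.09, 0.1267]
tool_rot: [1.535, 1.914, -0.632]
ft_force: [-0.2, -0.6, 0.6]
gripper_width: 0.0003
finger_force: 0.0
```

```bash
python3 st.py
```

```text
t 9.32 box-frame mm: behind 2.8 along -8.2 up -34.3 F bx,by,z [ 0.6 -0.3  0.6] q [-0.76  0.72  0.52  2.    0.71  0.72 -0.71]
```

Request:
{"method": "apply_moves", "body": {"deltas": [-0.05,0,0.0,0,0,0,1,-0.09,0,-0.05,0,0,0,1,-0.09,0,-0.05,0,0,0,1]}}

```text
time_s: 9.7
ee_pos: [0.5592, -0.0933, 0.1373]
tool_rot: [1.536, 1.913, -0.632]
ft_force: [0.2, -0.3, 0.4]
gripper_width: 0.0004
finger_force: 0.0
```

Request:
{"method": "apply_moves", "body": {"deltas": [-0.03,0,-0.03,0,0,0,1,-0.03,0,-0.03,0,0,0,1]}}

```text
time_s: 9.95
ee_pos: [0.5589, -0.0931, 0.1409]
tool_rot: [1.536, 1.914, -0.632]
ft_force: [-1.3, 0.5, -3.4]
gripper_width: -0.0002
finger_force: 1.4
```

```bash
python3 st.py
```

```text
t 9.95 box-frame mm: behind 5.9 along -8.5 up -20.1 F bx,by,z [-0.8 -1.1 -3.4] q [-0.75  0.69  0.53  2.    0.71  0.74 -0.68]
```

Request:
{"method": "apply_moves", "body": {"deltas": [-0.02,0,-0.02,0,0,0,1,-0.04,0,-0.04,0,0,0,1,-0.057,0,-0.057,0,0,0,1,-0.057,0,-0.057,0,0,0,1]}}

```text
time_s: 10.45
ee_pos: [0.559, -0.0934, 0.1492]
tool_rot: [1.536, 1.913, -0.633]
ft_force: [-0.8, 1.9, -2.4]
gripper_width: 0.0001
finger_force: 1.8
```

```bash
python3 st.py
```

```text
t 10.45 box-frame mm: behind 6.2 along -8.5 up -11.8 F bx,by,z [-2.1 -0.4 -2.4] q [-0.75  0.67  0.53  2.    0.71  0.76 -0.67]
```

Request:
{"method": "apply_moves", "body": {"deltas": [-0.01,0,-0.01,0,0,0,1,-0.01,0,-0.01,0,0,0,1]}}

```text
time_s: 10.7
ee_pos: [0.559, -0.0935, 0.1506]
tool_rot: [1.536, 1.913, -0.633]
ft_force: [-0.2, 2.1, -3.1]
gripper_width: -0.0003
finger_force: 1.8
```

Request:
{"method": "apply_moves", "body": {"deltas": [-0.01,0,-0.01,0,0,0,1,-0.01,0,-0.01,0,0,0,1]}}

```text
time_s: 10.95
ee_pos: [0.559, -0.0936, 0.152]
tool_rot: [1.536, 1.913, -0.633]
ft_force: [-0.4, 2.2, -2.1]
gripper_width: -0.0001
finger_force: 1.7
```

Request:
{"method": "apply_moves", "body": {"deltas": [-0.01,0,-0.01,0,0,0,1,-0.01,0,-0.01,0,0,0,1]}}

```text
time_s: 11.2
ee_pos: [0.559, -0.0937, 0.1535]
tool_rot: [1.536, 1.913, -0.633]
ft_force: [0.1, 1.7, -3.3]
gripper_width: -0.0002
finger_force: 1.5
```

Request:
{"method": "apply_moves", "body": {"deltas": [-0.008,0,-0.008,0,0,0,1,-0.008,0,-0.008,0,0,0,1]}}

```text
time_s: 11.45
ee_pos: [0.559, -0.0937, 0.1546]
tool_rot: [1.536, 1.913, -0.633]
ft_force: [0.8, 0.4, -3.4]
gripper_width: 0.0001
finger_force: 1.3
```

Request:
{"method": "apply_moves", "body": {"deltas": [-0.008,0,-0.008,0,0,0,1,-0.008,0,-0.008,0,0,0,1]}}

```text
time_s: 11.7
ee_pos: [0.559, -0.0938, 0.1558]
tool_rot: [1.536, 1.913, -0.634]
ft_force: [0.4, 0.1, -2.5]
gripper_width: 0.0003
finger_force: 1.2
```

Request:
{"method": "apply_moves", "body": {"deltas": [-0.008,0,-0.008,0,0,0,1,-0.008,0,-0.008,0,0,0,1]}}

```text
time_s: 11.95
ee_pos: [0.5589, -0.0937, 0.1568]
tool_rot: [1.536, 1.913, -0.634]
ft_force: [0.7, 0.6, -1.6]
gripper_width: -0.0001
finger_force: 1.2
```

Request:
{"method": "apply_moves", "body": {"deltas": [-0.008,0,-0.008,0,0,0,1,-0.008,0,-0.008,0,0,0,1]}}

```text
time_s: 12.2
ee_pos: [0.5589, -0.0937, 0.1579]
tool_rot: [1.536, 1.913, -0.634]
ft_force: [0.1, -0.0, -1.7]
gripper_width: -0.0002
finger_force: 1.2
```

Request:
{"method": "apply_moves", "body": {"deltas": [-0.008,0,-0.008,0,0,0,1,-0.008,0,-0.008,0,0,0,1]}}

```text
time_s: 12.45
ee_pos: [0.5589, -0.0936, 0.1591]
tool_rot: [1.536, 1.913, -0.634]
ft_force: [-0.7, 0.8, -3.8]
gripper_width: 0.0002
finger_force: 1.2
```

Request:
{"method": "apply_moves", "body": {"deltas": [-0.008,0,-0.008,0,0,0,1,-0.008,0,-0.008,0,0,0,1]}}

```text
time_s: 12.7
ee_pos: [0.5588, -0.0935, 0.16]
tool_rot: [1.536, 1.913, -0.633]
ft_force: [0.6, 0.5, -3.9]
gripper_width: -0.0001
finger_force: 1.6
```

Request:
{"method": "apply_moves", "body": {"deltas": [-0.006,0,-0.006,0,0,0,1,-0.006,0,-0.006,0,0,0,1]}}

```text
time_s: 12.95
ee_pos: [0.5588, -0.0933, 0.1607]
tool_rot: [1.536, 1.914, -0.633]
ft_force: [0.2, 1.1, -6.4]
gripper_width: 0.0003
finger_force: 2.5
```

Request:
{"method": "apply_moves", "body": {"deltas": [-0.006,0,-0.006,0,0,0,1,-0.006,0,-0.006,0,0,0,1]}}

```text
time_s: 13.2
ee_pos: [0.5587, -0.0931, 0.1614]
tool_rot: [1.536, 1.914, -0.633]
ft_force: [-0.4, 2.0, -8.7]
gripper_width: -0.0001
finger_force: 3.8
```

```bash
python3 st.py
```

```text
t 13.2 box-frame mm: behind 5.9 along -8.7 up 0.4 F bx,by,z [-2.1  0.1 -8.7] q [-0.76  0.65  0.53  2.    0.71  0.78 -0.65]
```

Request:
{"method": "apply_moves", "body": {"deltas": [0.025,0,0.025,0,0,0,1,0.048,0,0.048,0,0,0,1,0.048,0,0.048,0,0,0,1,0.048,0,0.048,0,0,0,1]}}

```text
time_s: 13.7
ee_pos: [0.5588, -0.0927, 0.1549]
tool_rot: [1.535, 1.914, -0.633]
ft_force: [-4.2, 5.6, -2.5]
gripper_width: -0.0001
finger_force: 3.3
```

Request:
{"method": "apply_moves", "body": {"deltas": [0,0.04,0,0,0,0,1,0,0.08,0,0,0,0,1,0,0.08,0,0,0,0,1]}}

```text
time_s: 14.08
ee_pos: [0.5666, -0.0921, 0.1553]
tool_rot: [1.536, 1.912, -0.635]
ft_force: [-2.9, 2.9, -2.7]
gripper_width: -0.0
finger_force: 2.1
```

```bash
python3 st.py
```

```text
t 14.07 box-frame mm: behind 6.6 along -0.8 up -5.7 F bx,by,z [-3.4 -2.2 -2.7] q [-0.75  0.67  0.52  1.98  0.7   0.77 -0.65]
```

Request:
{"method": "apply_moves", "body": {"deltas": [0.004,0.03,0.004,0,0,0,1,0.004,0.03,0.004,0,0,0,1]}}

```text
time_s: 14.32
ee_pos: [0.5698, -0.0914, 0.1546]
tool_rot: [1.536, 1.912, -0.634]
ft_force: [-2.9, 2.1, -3.4]
gripper_width: 0.0001
finger_force: 1.9
```

Request:
{"method": "apply_moves", "body": {"deltas": [0,0.03,0,0,0,0,1,0,0.03,0,0,0,0,1]}}

```text
time_s: 14.58
ee_pos: [0.573, -0.0906, 0.1546]
tool_rot: [1.536, 1.913, -0.633]
ft_force: [-2.1, 2.0, -3.3]
gripper_width: -0.0001
finger_force: 1.7
```

```bash
python3 st.py
```

```text
t 14.57 box-frame mm: behind 6.5 along 5.8 up -6.4 F bx,by,z [-2.5 -1.7 -3.3] q [-0.74  0.68  0.52  1.96  0.7   0.78 -0.64]
```

Request:
{"method": "apply_moves", "body": {"deltas": [0,0.03,0,0,0,0,1,0,0.03,0,0,0,0,1]}}

```text
time_s: 14.82
ee_pos: [0.5756, -0.09, 0.1545]
tool_rot: [1.536, 1.913, -0.634]
ft_force: [-3.5, 1.3, -2.4]
gripper_width: -0.0001
finger_force: 2.5
```

Request:
{"method": "apply_moves", "body": {"deltas": [0,0.02,0,0,0,0,1,0,0.02,0,0,0,0,1]}}

```text
time_s: 15.08
ee_pos: [0.577, -0.0897, 0.1544]
tool_rot: [1.536, 1.913, -0.635]
ft_force: [-4.5, 1.1, -3.2]
gripper_width: 0.0002
finger_force: 2.8
```

```bash
python3 st.py
```

```text
t 15.07 box-frame mm: behind 6.5 along 9.9 up -6.6 F bx,by,z [-2.1 -4.2 -3.2] q [-0.74  0.68  0.52  1.95  0.69  0.78 -0.64]
```

Request:
{"method": "apply_moves", "body": {"deltas": [0,0.02,0,0,0,0,1,0,0.02,0,0,0,0,1]}}

```text
time_s: 15.32
ee_pos: [0.5789, -0.0893, 0.1543]
tool_rot: [1.536, 1.913, -0.635]
ft_force: [-4.7, 1.7, -3.2]
gripper_width: 0.0003
finger_force: 2.9
```

Request:
{"method": "apply_moves", "body": {"deltas": [0,0.02,0,0,0,0,1,0,0.02,0,0,0,0,1]}}

```text
time_s: 15.58
ee_pos: [0.5807, -0.0889, 0.1543]
tool_rot: [1.536, 1.913, -0.635]
ft_force: [-5.4, 2.9, -2.6]
gripper_width: -0.0004
finger_force: 3.1
```

```bash
python3 st.py
```

```text
t 15.57 box-frame mm: behind 6.5 along 13.6 up -6.7 F bx,by,z [-4.  -4.6 -2.6] q [-0.73  0.68  0.51  1.94  0.69  0.79 -0.63]
```

Sliding freely at plateau force. Continue.

Request:
{"method": "apply_moves", "body": {"deltas": [-0.003,0.02,-0.003,0,0,0,1,-0.003,0.02,-0.003,0,0,0,1]}}

```text
time_s: 15.82
ee_pos: [0.5825, -0.0885, 0.1547]
tool_rot: [1.537, 1.913, -0.636]
ft_force: [-6.0, 1.8, -1.7]
gripper_width: 0.0003
finger_force: 3.1
```

Request:
{"method": "apply_moves", "body": {"deltas": [0,0.02,0,0,0,0,1,0,0.02,0,0,0,0,1]}}

```text
time_s: 16.08
ee_pos: [0.5844, -0.0881, 0.1547]
tool_rot: [1.537, 1.913, -0.636]
ft_force: [-6.1, 3.3, -2.4]
gripper_width: -0.0005
finger_force: 3.3
```

Request:
{"method": "apply_moves", "body": {"deltas": [0,0.02,0,0,0,0,1,0,0.02,0,0,0,0,1]}}

```text
time_s: 16.32
ee_pos: [0.5862, -0.0877, 0.1547]
tool_rot: [1.537, 1.913, -0.636]
ft_force: [-5.7, 1.6, -2.5]
gripper_width: -0.0003
finger_force: 3.4
```

```bash
python3 st.py
```

```text
t 16.32 box-frame mm: behind 6.5 along 19.3 up -6.3 F bx,by,z [-2.8 -5.2 -2.5] q [-0.73  0.69  0.51  1.93  0.68  0.79 -0.62]
```

Request:
{"method": "apply_moves", "body": {"deltas": [0,0.015,0,0,0,0,1,0,0.025,0,0,0,0,1,0,0.025,0,0,0,0,1]}}

```text
time_s: 16.7
ee_pos: [0.5884, -0.0872, 0.1546]
tool_rot: [1.537, 1.913, -0.637]
ft_force: [-6.2, 1.6, -3.5]
gripper_width: -0.0002
finger_force: 3.6
```

Request:
{"method": "apply_moves", "body": {"deltas": [-0.02,0,-0.02,0,0,0,1,-0.035,0,-0.035,0,0,0,1,-0.035,0,-0.035,0,0,0,1]}}

```text
time_s: 17.08
ee_pos: [0.5889, -0.0874, 0.1599]
tool_rot: [1.537, 1.912, -0.636]
ft_force: [-5.5, 1.1, -2.6]
gripper_width: 0.0
finger_force: 2.7
```

```bash
python3 st.py
```

```text
t 17.07 box-frame mm: behind 6.8 along 21.9 up -1.1 F bx,by,z [-2.3 -5.1 -2.6] q [-0.72  0.68  0.51  1.92  0.68  0.8  -0.61]
```

Request:
{"method": "apply_moves", "body": {"deltas": [-0.014,0,-0.014,0,0,0,1,-0.014,0,-0.014,0,0,0,1]}}

```text
time_s: 17.32
ee_pos: [0.5894, -0.0873, 0.1621]
tool_rot: [1.536, 1.912, -0.635]
ft_force: [-3.9, -0.9, -2.2]
gripper_width: -0.0002
finger_force: 2.3
```

Request:
{"method": "apply_moves", "body": {"deltas": [-0.014,0,-0.014,0,0,0,1,-0.014,0,-0.014,0,0,0,1]}}

```text
time_s: 17.58
ee_pos: [0.5897, -0.0873, 0.1643]
tool_rot: [1.536, 1.912, -0.634]
ft_force: [-3.5, -1.7, -2.7]
gripper_width: 0.0001
finger_force: 2.0
```

```bash
cat > arc.py <<'E'
from h import *
import sys
def C(th,s=.02):
    E=np.array([.18*(1-np.cos(th)),.18*np.sin(th)]); a=max(th,np.pi/4)
    return E+s*np.array([np.cos(a),-np.sin(a)])
def rows(ths,th0,dy):
    k=2**.5*.1
    for n,t in enumerate(ths):
        b,u=C(t)-C(th0); print(np.round([(-b-u)/k, dy*(n+1)/len(ths)/.1,(b-u)/k],3).tolist(), 'th',t)
a=eval(sys.argv[1]); rows(a[0],a[1],a[2])
E
python3 st.py; python3 arc.py "([.2,.27,.35,.43,.51,.59,.6],.133,0)";echo; python3 arc.py "([.68,.76,.84,.92,1.,1.08],.6,-.02)"; echo; python3 arc.py "([1.15,1.22,1.28,1.34,1.39],1.08,0)"
```

```text
t 17.57 box-frame mm: behind 6.9 along 22.8 up 3.3 F bx,by,z [ 0.9 -3.8 -2.7] q [-0.72  0.68  0.51  1.92  0.68  0.81 -0.61]
[-0.098, 0.0, -0.07] th 0.2
[-0.206, 0.0, -0.136] th 0.27
[-0.334, 0.0, -0.202] th 0.35
[-0.466, 0.0, -0.257] th 0.43
[-0.603, 0.0, -0.302] th 0.51
[-0.743, 0.0, -0.335] th 0.59
[-0.761, 0.0, -0.339] th 0.6

[-0.142, -0.033, -0.021] th 0.68
[-0.286, -0.067, -0.03] th 0.76
[-0.419, -0.1, -0.028] th 0.84
[-0.547, -0.133, -0.016] th 0.92
[-0.673, -0.167, 0.006] th 1.0
[-0.796, -0.2, 0.038] th 1.08

[-0.106, 0.0, 0.036] th 1.15
[-0.209, 0.0, 0.08] th 1.22
[-0.295, 0.0, 0.123] th 1.28
[-0.378, 0.0, 0.171] th 1.34
[-0.445, 0.0, 0.215] th 1.39
```

Request:
{"method": "apply_moves", "body": {"deltas": [-0.05,0,-0.035,0,0,0,1,-0.1,0,-0.07,0,0,0,1,-0.2,0,-0.135,0,0,0,1,-0.33,0,-0.2,0,0,0,1,-0.47,0,-0.26,0,0,0,1,-0.6,0,-0.3,0,0,0,1,-0.76,0,-0.34,0,0,0,1,-0.76,0,-0.34,0,0,0,1]}}

```text
time_s: 18.58
ee_pos: [0.5966, -0.1167, 0.2435]
tool_rot: [1.538, 1.91, -0.631]
ft_force: [-2.4, 2.9, -1.5]
gripper_width: -0.0
finger_force: 2.8
```

```bash
python3 st.py; python3 - <<'E'
from h import *
im,d=vision.grab_frame('scene'); cv2.imwrite('pics/s3c.png',cv2.resize(im[60:340,220:500,::-1],(600,600)))
E
```

```text
t 18.57 box-frame mm: behind 37.1 along 23.2 up 82.5 F bx,by,z [-3.3 -1.8 -1.5] q [-0.69  0.54  0.54  1.89  0.68  0.9  -0.47]
```

View pics/s3c.png

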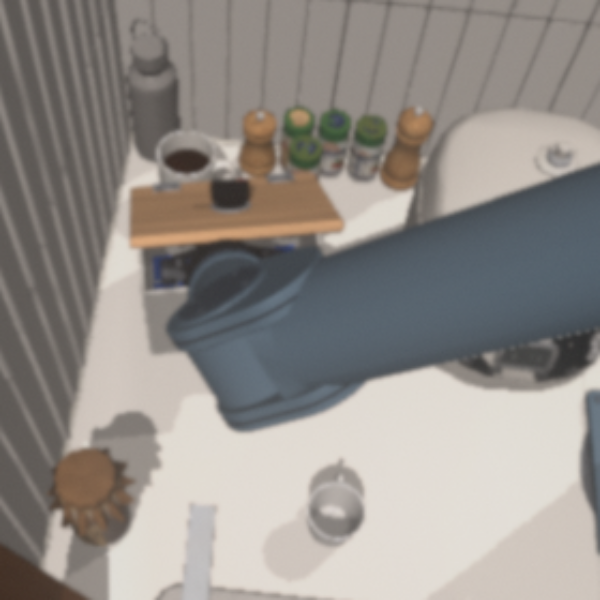

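The lid is up roughly 0.6 rad with the gripper under it (lip at crop row ~238), and the cup at (336,510) and the jar and mug are in place. Continue the arc.

Request:
{"method": "apply_moves", "body": {"deltas": [-0.14,-0.03,-0.02,0,0,0,1,-0.285,-0.067,-0.03,0,0,0,1,-0.42,-0.1,-0.03,0,0,0,1,-0.55,-0.13,-0.016,0,0,0,1,-0.67,-0.17,0.006,0,0,0,1,-0.8,-0.2,0.04,0,0,0,1,-0.8,-0.2,0.04,0,0,0,1]}}

```text
time_s: 19.5
ee_pos: [0.5916, -0.1791, 0.2983]
tool_rot: [1.534, 1.909, -0.628]
ft_force: [1.3, 4.8, 6.8]
gripper_width: -0.0003
finger_force: 4.0
```

```bash
python3 st.py
```

```text
t 19.5 box-frame mm: behind 96.9 along 4.7 up 137.3 F bx,by,z [-4.4  2.3  6.8] q [-0.63  0.43  0.58  1.89  0.72  0.91 -0.35]
```

Request:
{"method": "apply_moves", "body": {"deltas": [-0.02,0,-0.05,0,0,0,1,-0.023,0,-0.087,0,0,0,1,-0.023,0,-0.087,0,0,0,1]}}

```text
time_s: 19.88
ee_pos: [0.5878, -0.1739, 0.3033]
tool_rot: [1.536, 1.913, -0.634]
ft_force: [-1.4, 1.4, 0.1]
gripper_width: -0.0002
finger_force: 0.6
```

```bash
python3 st.py; sed -i 's/s=.02/s=.011/' arc.py; python3 arc.py "([1.15,1.22,1.28,1.34,1.39],1.08,0)"; python3 arc.py "([1.44,1.48,1.52,1.56,1.6],1.39,0)"
```

```text
t 19.88 box-frame mm: behind 91.0 along 2.2 up 142.3 F bx,by,z [-1.7 -1.1  0.1] q [-0.64  0.42  0.57  1.89  0.71  0.93 -0.34]
[-0.112, 0.0, 0.038] th 1.15
[-0.221, 0.0, 0.084] th 1.22
[-0.312, 0.0, 0.13] th 1.28
[-0.399, 0.0, 0.181] th 1.34
[-0.47, 0.0, 0.227] th 1.39
[-0.068, 0.0, 0.05] th 1.44
[-0.121, 0.0, 0.092] th 1.48
[-0.172, 0.0, 0.136] th 1.52
[-0.221, 0.0, 0.183] th 1.56
[-0.269, 0.0, 0.231] th 1.6
```

Request:
{"method": "apply_moves", "body": {"deltas": [-0.06,0,0.02,0,0,0,1,-0.11,0,0.04,0,0,0,1,-0.17,0,0.06,0,0,0,1,-0.22,0,0.084,0,0,0,1,-0.31,0,0.13,0,0,0,1,-0.4,0,0.18,0,0,0,1,-0.47,0,0.23,0,0,0,1,-0.47,0,0.23,0,0,0,1]}}

```text
time_s: 20.88
ee_pos: [0.5987, -0.2234, 0.3206]
tool_rot: [1.537, 1.911, -0.634]
ft_force: [-0.0, 0.1, -1.3]
gripper_width: -0.0
finger_force: 0.0
```

```bash
python3 st.py
```

```text
t 20.88 box-frame mm: behind 141.7 along 2.1 up 159.6 F bx,by,z [-0.1  0.  -1.3] q [-0.55  0.42  0.59  1.85  0.72  0.9  -0.25]
```

Request:
{"method": "apply_moves", "body": {"deltas": [-0.035,0,0.025,0,0,0,1,-0.07,0,0.05,0,0,0,1,-0.095,0,0.07,0,0,0,1,-0.12,0,0.09,0,0,0,1,-0.17,0,0.135,0,0,0,1,-0.22,0,0.18,0,0,0,1,-0.27,0,0.23,0,0,0,1,-0.27,0,0.23,0,0,0,1]}}

```text
time_s: 21.88
ee_pos: [0.6063, -0.2578, 0.3234]
tool_rot: [1.537, 1.911, -0.635]
ft_force: [-0.4, -0.9, 1.6]
gripper_width: -0.0002
finger_force: 1.0
```

```bash
python3 st.py; python3 - <<'E'
from h import *
im,d=vision.grab_frame('scene'); cv2.imwrite('pics/s4c.png',cv2.resize(im[60:340,220:500,::-1],(600,600)))
E
```

```text
t 21.88 box-frame mm: behind 177.0 along 2.0 up 162.4 F bx,by,z [ 0.8 -0.5  1.6] q [-0.49  0.43  0.6   1.83  0.71  0.86 -0.2 ]
```

View pics/s4c.png

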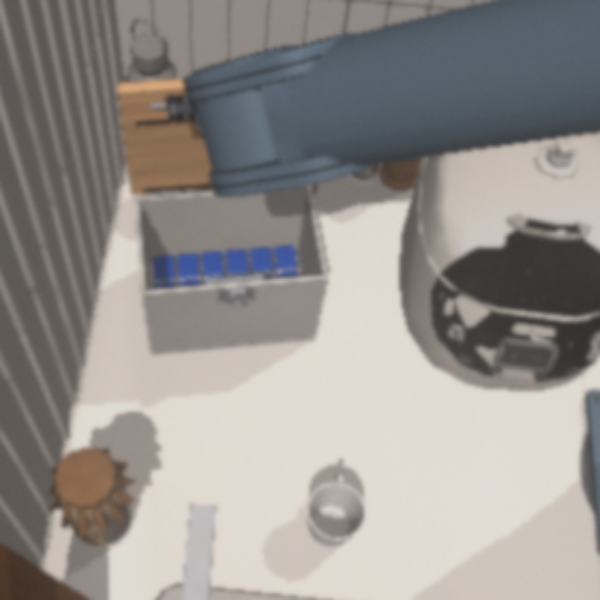

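Request:
{"method": "apply_moves", "body": {"deltas": [0.06,0,-0.06,0,0,0,1,0.2,0,-0.2,0,0,0,1,0.4,0,-0.5,0,0,0,1,0.6,0,-0.8,0,0,0,1,0.7,0,-1,0,0,0,1,0.7,0,-1,0,0,0,1,0.7,0,-1,0,0,0,1,0.7,0,-1,0,0,0,1]}}

```text
time_s: 22.92
ee_pos: [0.58, -0.1402, 0.344]
tool_rot: [1.537, 1.912, -0.635]
ft_force: [0.0, -0.1, -0.7]
gripper_width: 0.0001
finger_force: 0.0
```

```bash
python3 st.py; python3 - <<'E'
from h import *
im,d=vision.grab_frame('scene'); cv2.imwrite('pics/s5c.png',cv2.resize(im[60:340,220:500,::-1],(600,600)))
t=vision.trace('scene','lid')
if t:
    P=cloud('scene',cv2.erode(t[0]['pixels'].astype(np.uint8),np.ones((3,3)))>0,d)-lip
    b=P@bx-.18; u=P[:,2]; m=(u>.03)&(u<.17); k=np.polyfit(u[m],b[m],1); print(m.sum(),'theta',np.pi/2+np.arctan(k[0]),b[m].min(),b[m].max())
for q in('cup_white','flower_mug','tea_jar'):
    t=vision.trace('scene',q)
    if t: print(q,t[0]['bbox'],np.round(np.median(cloud('scene',t[0]['pixels'],d),0),3))
E
```

```text
t 22.93 box-frame mm: behind 56.4 along 1.8 up 183.0 F bx,by,z [ 0.1  0.  -0.7] q [-0.7   0.36  0.56  1.85  0.7   1.06 -0.33]
3652 theta 1.715362832964217 -0.005853339579927036 0.03372994508006752
cup_white [363.5, 281.2, 393.0, 316.4] [0.431 0.093 0.031]
flower_mug [321.2, 116.8, 335.7, 125.8] [ 0.6   -0.265  0.268]
tea_jar [242.7, 268.6, 280.5, 316.9] [0.697 0.143 0.159]
```

View pics/s5c.png

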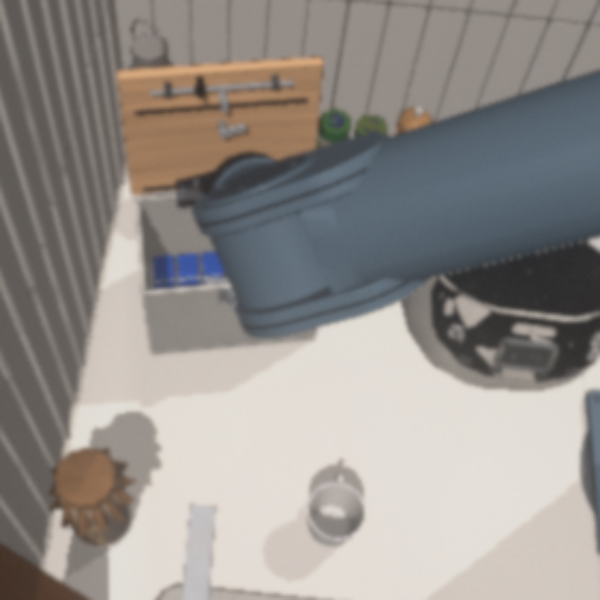

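The lid stands open at about 1.72 rad with the gripper clear of it. The cup and jar are where they started. Handing in.

```bash
python3 -c "
from plant import job
print(job.finish_job())"
```

```text
the job is handed in; nothing more can be done
None
```

The job is handed in: I turned the knob about 1.39 rad, freed the catch with no more than about 9 N at the wrist, and left the lid standing open by itself at about 1.72 rad with the gripper clear; the cup and jar are unmoved, but the mug was hidden behind the open lid in the final picture and I couldn't confirm it, and no verdict came back.

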